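# Load two specimen carriers, tabs in the notches, into the comparison tray

### The job

Set the two blue specimen carriers that have an orange tab into the two pockets of the black comparison tray, one in each (either way about), standing upright and flat on the pocket floor with the tab lying in the pocket's notch, so that both tabs point the same way out of the tray. Set them down gently, do not drop them, and leave the blue block without a tab where it is.

Things in the scene. Friction and masses are not known exactly. Their poses are not given: they have to be found in the camera images.
- tray: Fixed black tray 92 x 178 x 12 mm (x, y, z); origin: centre of its underside, z up, x within 15 deg of world x. Two white-floored pockets, 76 x 52 mm inside, centred at y = +55 and -55 mm, x = 0; floor at z = 4 mm, wall tops at 12 mm. Each has a 34 mm wide notch, down to the floor, mid +x wall between orange marks, for the tab of a centred carrier. Turned round, a carrier does not fit.
- brass_carrier: Loose blue block 60 x 36 x 38 mm (x, y, z), 0.12-0.25 kg, brass pin (16 mm wide) on top, up to 48 mm. Orange tab at its +x end, 22 long x 14 wide x 10 mm high, level with the underside; it starts within 115 deg of world +x. Origin: centre of the block's underside (without tab), z up. Grip across the 36 mm (y), fingertips at least 12 mm above the underside to clear the tray walls.
- steel_carrier: Loose blue block 60 x 36 x 38 mm (x, y, z), 0.12-0.25 kg, grey steel pin (16 mm wide) on top, up to 48 mm. Orange tab at its +x end, 22 long x 14 wide x 10 mm high, level with the underside; it starts within 115 deg of world +x. Origin: centre of the block's underside (without tab), z up. Grip across the 36 mm (y), fingertips at least 12 mm above the underside to clear the tray walls.
- plain_block: Bystander, to be left alone: the same blue block, 60 x 36 x 38 mm (x, y, z), but with no tab and with a white disc 28 mm across and 8 mm high on its top. Loose. Origin: centre of its underside, z up.
There are look-alikes about, which are no part of the job. There is more than one size of the tray; the one meant has the size given above.

How it is judged:
By the outcome, as a careful person would: the job done as asked, in the order asked, and still so for the second after the job is handed in, with the robot touching nothing.
It also fails if it takes over 56 s, if anything falls off the work surface, if the arm or the gripper's body presses on something with over 40 N, if the wrist force passes 120 N, or if a joint passes its speed limit or range.

### The arm

A 7-joint arm with a two-finger parallel gripper is mounted at the origin on the work surface. World frame = base frame: x ahead of the robot, y to its left, z up, the work surface at z = 0. Lengths are in m, angles in degrees, forces in N, time in s.
With the tool pointing down it reaches from about 0.425 to 0.875 m from the base axis. Payload 4.7 kg.
Tool frame: the origin (TCP) lies at the centre of the arm's flange, where the gripper is bolted on; the fingertips stand 182 mm ahead of it and the grasp point (between the pads) lies 164 mm ahead of it; z points along the fingers, x is the direction in which the jaws open and shut, and the axes are right-handed (so a half turn about z gives the same grasp; the last joint's range is limited). The gripper opens to 87 mm and grips with 3 to 60 N. Pads are 19 mm wide; open, the fingers measure 117 mm over their backs; the gripper's body (75 mm by 190 mm) begins 51 mm behind the grasp point.
Start: joints at [-73.734, 18.392, -4.016, 83.108, 1.295, 78.541, -3.26], TCP at [0.173, 0.626, 0.405] pointing down, gripper open.
Joint ranges: [-163.93, 163.93], [-17.29, 119.83], [-79.2, 71.16], [3.27, 140.29], [-89.18, 269.18], [5.43, 117.66], [-154.24, 154.24]. Speed limits (degrees/s): [147.25, 147.25, 180, 180, 180, 180, 180].

### API

Orientations are given as [roll, pitch, yaw] about the fixed x, y, z axes, in that order (R = Rz(yaw) Ry(pitch) Rx(roll)).
In Python, from cell import env gives the robot as it stands. The module is installed in compiled form; this text tells all that it offers.
- The arm moves only by the tool carry_out, never from a script. Its argument "increments" is a list of rows, each a list of 5 numbers: the shift along the world's x, y, z in m, then the turn about the world's z in degrees, then the gripper's target within -1 to 1 (shut at 1, half-way at 0, fully open at -1). In form: [[dx, dy, dz, spin, jaw], ...]. A call has 1 to 20 rows; each row is the pose to reach, as a shift and turn from the pose commanded when the call began; what a row does not reach only later rows make up. A row lasts 1/10 s, in which the tool goes at most 50 mm and 8.59 degrees, less where a joint would pass 70% of its speed; a pose out of reach is approached as far as the arm can. A call with a gripper value outside its range is refused whole. The fingers move at their own pace and stop on an object; "grip_force" is the grip in N (left out, the last holds). Time passes only in rows, so rows that repeat a pose let the fingers close. It gives the time, the measured TCP pose, the force and the opening at its end, in the units of the state.
- env.get_obs(): the state, without advancing time (a new reading comes with each control period).
- env.read_camera(name): name is "side" or "top" or "wrist"; returns (picture, depth): 384x512x3 uint8, red, green, blue; 384x512 float32, m along the optical axis (not along the pixel's ray), 0 where there is no reading.
- env.get_calibration(name): a dict with "K" (3x3 intrinsics, pixels), "k1" (the pictures are not rectified: a ray, as slopes to the right and down, at radius r is drawn at 1 + k1 r^2 times it, then the intrinsics apply), "camera_from_world" (4x4, takes a point from world to camera coordinates); the wrist camera has in their place "T_tool_cam" (4x4, takes a point from camera to tool coordinates, whose origin is the TCP and whose axes are the tool frame's). Camera axes: x right, y down, z forward; pixel columns grow to the right and rows downward; lengths in m; the calibration is good to about 2 mm. A picture is of the moment at which its call begins: read the wrist's pose just before it. get_calibration takes no time and is no camera call.
- env.sign_off(): hands the job in, once; it reports no verdict.
The state is a dict: "time_s": time; "qpos": joint angles; "joint_velocities": joint speeds; "effort": joint torques, N m; "tool_pos": TCP position; "tool_rot": TCP orientation; "force": force on the tool from outside, world axes, zero at the start; "wrist_torque": the same for the moment, N m; "grip_width": finger opening in m.
Only numpy, scipy, OpenCV 4.12 (cv2) and the standard library are available. Lean on these libraries where they do the work, as an engineer would, in place of code of your own. Each camera call takes 0.05 s, during which the arm holds its last target.

## Working session

There is one attempt and no reset: what is moved stays moved. The work goes in short steps, Python scripts to look and compute and a tool call to move; the robot and the scene stay as the last step left them, time stands still between calls to the robot, and variables do not carry over. Pictures are saved under pics/ and viewed, and the job is handed in when it is done.

Besides the shell and the picture viewer there is one more tool, called after "Emit:" in YAML: its name, and indented under it one key for each argument. carry_out: Moves the arm, as the interface text tells. Its arguments: {"type":"object","properties":{"increments":{"type":"array"},"grip_force":{"type":"number"}},"required":["increments"]}

```bash
mkdir -p pics; ls
python3 - <<'E'
from cell import env
import cv2,numpy as np
print(env.get_obs())
for n in("top","side"):
    p,d=env.read_camera(n); np.savez(f"pics/{n}0.npz",p=p,d=d)
    cv2.imwrite(f"pics/{n}0.png",cv2.resize(p[:,:,::-1],(800,600),interpolation=cv2.INTER_CUBIC))
    print(n,env.get_calibration(n))
print(env.get_calibration("wrist"))
E
```

```text
pics
{'time_s': 0.0, 'qpos': array([-73.73342582,  18.43763736,  -4.01492639,  83.17354071,
         1.29409399,  78.53974427,  -3.26109863]), 'joint_velocities': array([ 0.00249342,  0.01127233,  0.07522342, -0.08179536, -0.0451649 ,
       -0.08992588, -0.04859983]), 'effort': array([ 8.28935435e-05, -4.91290855e+01, -4.03806623e-01, -3.12519979e+01,
       -6.39367034e-02,  4.38642909e-02,  1.78449368e-04]), 'tool_pos': array([0.17323446, 0.62628264, 0.40368915]), 'tool_rot': array([1.79995040e+02, 1.05735888e-01, 7.45412869e+01]), 'force': array([ 0.23536379, -0.28825471,  0.4284757 ]), 'wrist_torque': array([0.01155495, 0.03091718, 0.01219075]), 'grip_width': 0.08675188212362783}
top {'K': array([[363.65072089,   0.        , 254.30163189],
       [  0.        , 363.65072089, 188.93454742],
       [  0.        ,   0.        ,   1.        ]]), 'k1': -0.06169336742574772, 'camera_from_world': array([[ 0.00808986, -0.99996607, -0.00155019,  0.06421818],
       [-0.98415329, -0.0076873 , -0.17715308,  0.46871364],
       [ 0.17713516,  0.00295877, -0.98418209,  0.82415027],
       [ 
[... 360 characters left out ...]
59, -0.7924319 ,  0.17458538],
       [ 0.26981627,  0.74527757, -0.60972168,  0.67273351],
       [ 0.        ,  0.        ,  0.        ,  1.        ]])}
{'K': array([[279.3874816 ,   0.        , 259.32229382],
       [  0.        , 279.3874816 , 189.73286818],
       [  0.        ,   0.        ,   1.        ]]), 'k1': -0.022783413450721438, 'T_tool_cam': array([[ 9.99998264e-01, -1.75738614e-03,  6.19633410e-04,
         1.13951497e-03],
       [ 1.53866488e-03,  9.66300557e-01,  2.57411862e-01,
        -7.05220966e-02],
       [-1.05112415e-03, -2.57410462e-01,  9.66301583e-01,
         1.95415265e-02],
       [ 0.00000000e+00,  0.00000000e+00,  0.00000000e+00,
         1.00000000e+00]])}
```

View pics/top0.png

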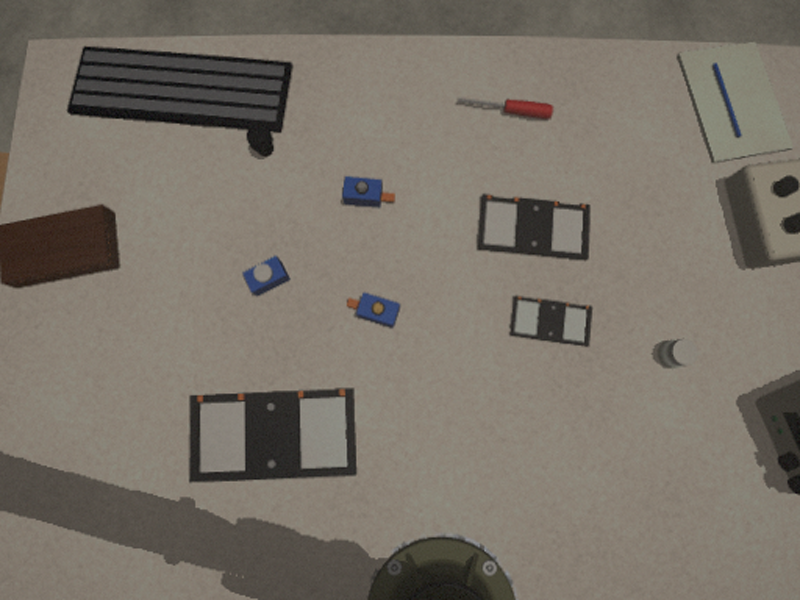

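View pics/side0.png

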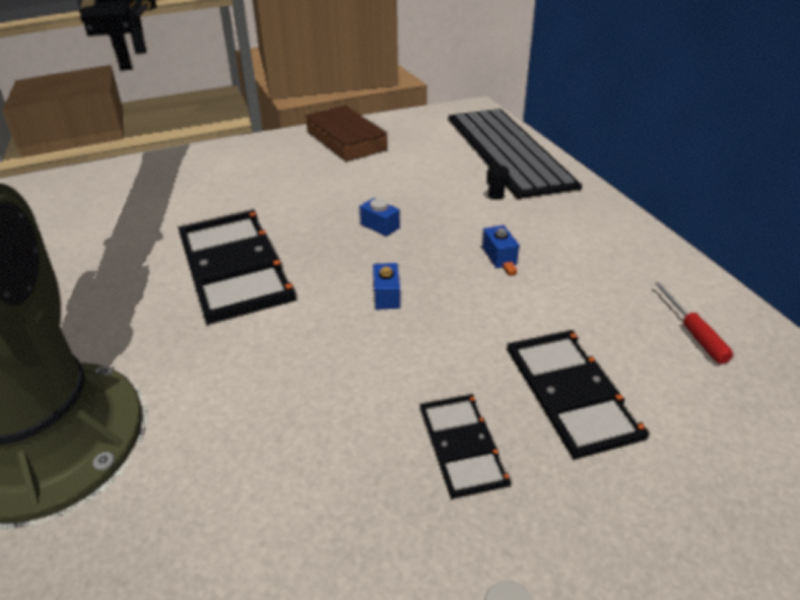

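The top picture (800x600) shows three trays, at (272,435), (534,227) and (551,321). The carriers are steel at (363,191) with its tab to the right, and brass at (378,309) with its tab to the left. The plain block with the white disc is at (266,275). I'll measure these before moving.

```bash
cat > h.py <<'E'
import numpy as np, cv2
def ray(cal,u,v):
    K=cal["K"];D=np.array([cal["k1"],0,0,0,0.])
    p=cv2.undistortPointsIter(np.array([[[u,v]]],float),K,D,None,None,(3,50,1e-10))[0,0] if hasattr(cv2,'undistortPointsIter') else cv2.undistortPoints(np.array([[[u,v]]],float),K,D)[0,0]
    return np.array([p[0],p[1],1.])
def onplane(cal,u,v,z,T=None):
    if T is None: T=np.linalg.inv(cal["camera_from_world"])
    d=T[:3,:3]@ray(cal,u,v);o=T[:3,3]
    return o+d*(z-o[2])/d[2]
def proj(cal,P,C=None):
    C=cal["camera_from_world"] if C is None else C
    r=cv2.Rodrigues(C[:3,:3])[0]
    return cv2.projectPoints(np.array(P,float).reshape(-1,1,3),r,C[:3,3],cal["K"],np.array([cal["k1"],0,0,0,0.]))[0].reshape(-1,2)
E
python3 - <<'E'
from h import *
from cell import env
cal=env.get_calibration("top")
p=np.load("pics/top0.npz")["p"]; d=np.load("pics/top0.npz")["d"]
s=.64
T={"big":[(191,396),(353,390),(355,474),(191,481)],"mid":[(482,195),(590,205),(588,259),(477,249)],"small":[(514,296),(591,306),(589,346),(510,336)]}
for n,c in T.items():
    q=np.array([onplane(cal,u*s,v*s,.012) for u,v in c])
    e=[np.linalg.norm(q[i]-q[(i+1)%4]) for i in range(4)]
    dd=(q[1]-q[0])+(q[2]-q[3])
    print(n,q.mean(0).round(4),np.round(e,4),"y-axis(-) dir deg",np.degrees(np.arctan2(dd[0],-dd[1])).round(2))
B={"steel":[(345,178),(382,178),(381,207),(343,205)]}
hsv=cv2.cvtColor(p,cv2.COLOR_RGB2HSV)
m=((hsv[...,0]>105)&(hsv[...,0]<130)&(hsv[...,1]>120)).astype(np.uint8)
nl,L,st,ce=cv2.connectedComponentsWithStats(m)
for i in range(1,nl):
    if st[i,4]>80: print(ce[i]/s,st[i,4],onplane(cal,*ce[i],.03).round(4))
for n,(x0,y0) in {"steel":(230,122),"brass":(240,197),"plain":(170,176)}.items():
    cv2.imwrite(f"pics/c_{n}.png",cv2.resize(p[y0-25:y0+25,x0-35:x0+35,::-1],None,fx=10,fy=10,interpolation=cv2.INTER_CUBIC))
x=[cv2.imread(f"pics/c_{n}.png")[:, :] for n in("steel","brass")]
cv2.imwrite("pics/crop1.png",cv2.resize(np.vstack(x),(560,600*1400//1400)) if 0 else np.vstack([cv2.resize(a,(420,300)) for a in x]))
E
```

```text
big [0.256  0.2569 0.012 ] [0.251  0.1252 0.2488 0.1275] y-axis(-) dir deg 3.08
mid [ 0.588  -0.1531  0.012 ] [0.1779 0.0915 0.1794 0.0918] y-axis(-) dir deg -4.76
small [ 0.4345 -0.1739  0.012 ] [0.1232 0.0637 0.1248 0.064 ] y-axis(-) dir deg -6.98
[361.77505631 188.34459459] 222 [0.644  0.1264 0.03  ]
[275.15470297 268.68811881] 101 [0.511  0.2594 0.03  ]
[377.62577801 308.46084025] 241 [0.4494 0.0982 0.03  ]
```

View pics/crop1.png

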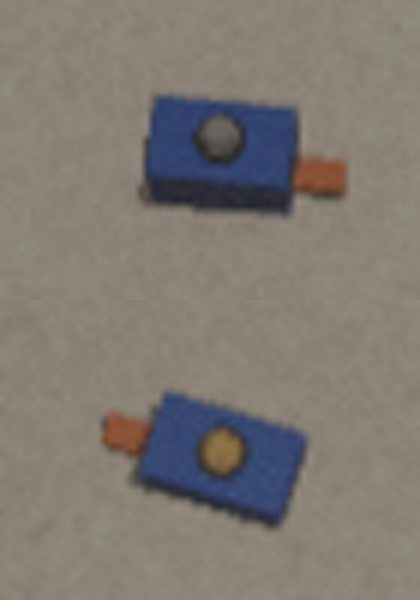

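The mid tray at (534,227) measures 178 x 92 mm, so it is the one meant. The other two measure 250 x 126 and 124 x 64 mm. Its orange notch marks are on its far (+x) side. The crop shows the steel-pin carrier with its tab to the right and the brass-pin carrier with its tab to the left. Both have tabs, so they are the right blocks.

Run:
```python
from h import *
from cell import env
cal=env.get_calibration("top")
for n,o,c,pin,tab in (("steel",(195,97),[(155,97),(297,107),(294,180),(147,172)],(220,138),(321,176)),("brass",(205,172),[(168,93),(305,135),(281,220),(139,179)],(222,152),(124,133))):
    f=lambda u,v,z:onplane(cal,o[0]+u/6-.5,o[1]+v/6-.5,z)
    q=np.array([f(*k,.038) for k in c]); P=f(*pin,.047);t=f(*tab,.01)
    print(n,q.mean(0).round(4),[np.linalg.norm(q[i]-q[(i+1)%4]).round(4) for i in range(4)],"pin",P.round(4),"tab",t.round(4),np.degrees(np.arctan2(*(t-P)[[1,0]])).round(1), "edge",np.degrees(np.arctan2(*(q[1]+q[2]-q[0]-q[3])[[1,0]])).round(1))
```

```text
steel [0.6433 0.1255 0.038 ] [np.float64(0.0593), np.float64(0.0319), np.float64(0.0608), np.float64(0.033)] pin [0.6402 0.1262 0.047 ] tab [0.6376 0.0855 0.01  ] -93.7 edge -93.4
brass [0.4477 0.0978 0.038 ] [np.float64(0.0573), np.float64(0.0353), np.float64(0.0587), np.float64(0.0364)] pin [0.4481 0.098  0.047 ] tab [0.4615 0.1398 0.01  ] 72.2 edge -106.3
```

Emit:
carry_out:
  increments:
    - [0.468,-0.5,-0.02,-78,-1]
    - [0.468,-0.5,-0.02,-78,-1]
    - [0.468,-0.5,-0.02,-78,-1]
    - [0.468,-0.5,-0.02,-78,-1]
    - [0.468,-0.5,-0.02,-78,-1]
    - [0.468,-0.5,-0.02,-78,-1]
    - [0.468,-0.5,-0.02,-78,-1]
    - [0.468,-0.5,-0.02,-78,-1]
    - [0.468,-0.5,-0.02,-78,-1]
    - [0.468,-0.5,-0.02,-78,-1]
    - [0.468,-0.5,-0.02,-78,-1]
    - [0.468,-0.5,-0.02,-78,-1]
    - [0.468,-0.5,-0.02,-78,-1]
    - [0.468,-0.5,-0.02,-78,-1]
    - [0.468,-0.5,-0.02,-78,-1]
    - [0.468,-0.5,-0.02,-78,-1]
    - [0.468,-0.5,-0.02,-78,-1]
    - [0.468,-0.5,-0.02,-78,-1]

```text
time_s: 1.9
tool_pos: [0.6405, 0.1284, 0.3847]
tool_rot: [-180.0, 0.0, -3.3]
force: [-0.0, 0.6, -0.3]
grip_width: 0.0874
```

```bash
cat >> h.py <<'E'
from scipy.spatial.transform import Rotation as Ro
def wristT(env):
    o=env.get_obs();T=np.eye(4);T[:3,:3]=Ro.from_euler('xyz',o["tool_rot"],degrees=True).as_matrix();T[:3,3]=o["tool_pos"]
    return o,T@env.get_calibration("wrist")["T_tool_cam"]
def snap(env,name):
    o,T=wristT(env);p,d=env.read_camera("wrist");np.savez(f"pics/{name}.npz",p=p,d=d,T=T)
    cv2.imwrite(f"pics/{name}.png",cv2.resize(p[:,:,::-1],(800,600),interpolation=cv2.INTER_CUBIC))
    print(o["time_s"],o["tool_pos"],o["tool_rot"]); return p,d,T
E
python3 - <<'E'
from h import *
from cell import env
snap(env,"w1")
E
```

```text
1.9 [0.64053469 0.12836913 0.38469665] [-1.79950685e+02  3.23215647e-02 -3.29249506e+00]
```

View pics/w1.png

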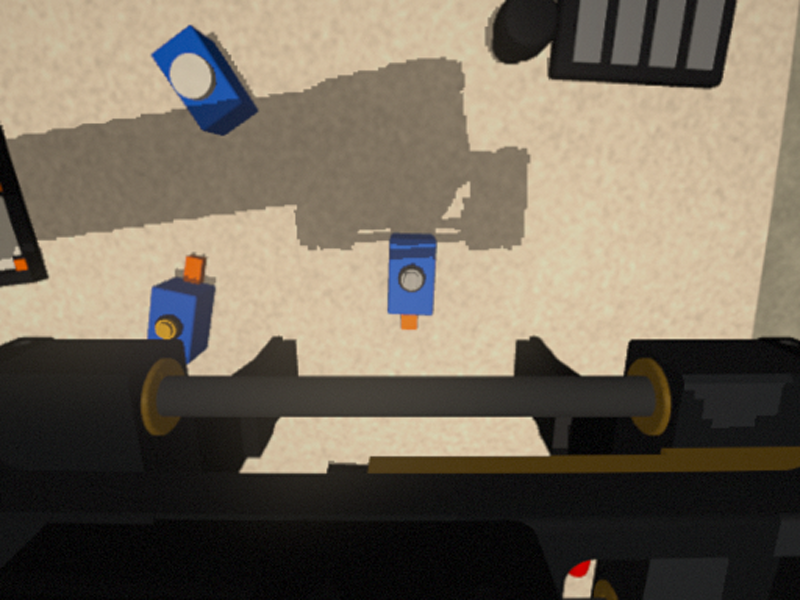

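The wrist view shows the steel carrier at (412,280) with its tab towards the gripper at (409,322). The brass carrier is at (180,320) and the plain block at (205,80). I'll measure from a crop.

Run:
```python
import cv2,numpy as np
p=np.load("pics/w1.npz")["p"]
cv2.imwrite("pics/w1c.png",cv2.resize(p[145:215,235:295,::-1],None,fx=8,fy=8,interpolation=cv2.INTER_CUBIC))
```

```text
(no output)
```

View pics/w1c.png

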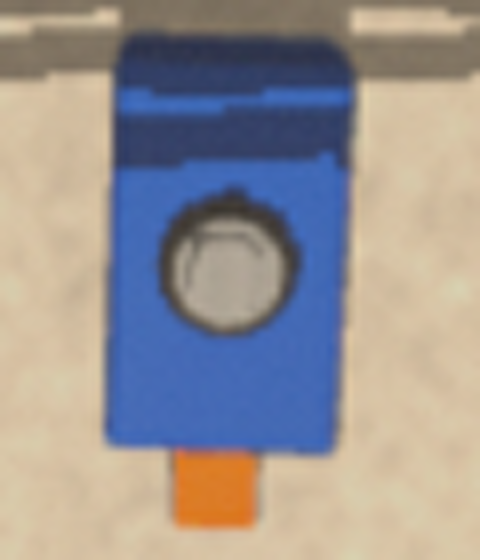

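Run:
```python
from h import *
from cell import env
cal=env.get_calibration("wrist");T=np.load("pics/w1.npz")["T"]
f=lambda u,v,z:onplane(cal,235+u/8-.5,145+v/8-.5,z,T)
a,b=f(108,446,.038),f(335,452,.038); c,e=f(116,150,.038),f(347,150,.038)
print("tab-end corners",a,b,np.linalg.norm(a-b)); m=(a+b)/2; 
print("left edge yaw",np.degrees(np.arctan2(*(a-c)[[1,0]])),"right",np.degrees(np.arctan2(*(b-e)[[1,0]])), "perp",np.degrees(np.arctan2(*(b-a)[[1,0]])))
y=np.radians(-93.5); print("centre from end",m-.03*np.array([np.cos(y),np.sin(y),0]))
print("pin",f(228,268,.048),"tab",f(215,527,.010), f(175,500,.01)-f(257,500,.01))
q=proj(cal,f(228,268,.048),np.linalg.inv(T));print(q)
d=np.load("pics/w1.npz")["d"]; print("depth top", d[145+400//8,235+228//8], (np.linalg.inv(T)@np.r_[f(228,400,.038),1])[2])
```

```text
tab-end corners [0.62466514 0.10077953 0.038     ] [0.65929218 0.09778309 0.038     ] 0.03475644445517421
left edge yaw -95.45382928496106 right -94.66628466266246 perp -4.945747737911841
centre from end [0.64381012 0.12922535 0.038     ]
pin [0.64454781 0.1297295  0.048     ] tab [0.63987718 0.07709138 0.01      ] [-0.01368368  0.0008038   0.        ]
[[263. 178.]]
depth top 0.3402071 0.3400399380505388
```

Emit:
carry_out:
  increments:
    - [0.0025,0.0025,-0.05,-1.5,-1]
    - [0.0025,0.0025,-0.09,-1.5,-1]
    - [0.0025,0.0025,-0.125,-1.5,-1]
    - [0.0025,0.0025,-0.125,-1.5,-1]
    - [0.0025,0.0025,-0.125,-1.5,-1]

```text
time_s: 2.45
tool_pos: [0.6437, 0.1298, 0.2604]
tool_rot: [180.0, 0.0, -4.9]
force: [0.3, 1.3, 0.3]
grip_width: 0.0866
```

Run:
```python
from h import *
from cell import env
snap(env,"w2")
```

```text
2.45 [0.64365684 0.12975398 0.26037063] [ 1.79999692e+02  9.30550101e-03 -4.89198645e+00]
```

View pics/w2.png

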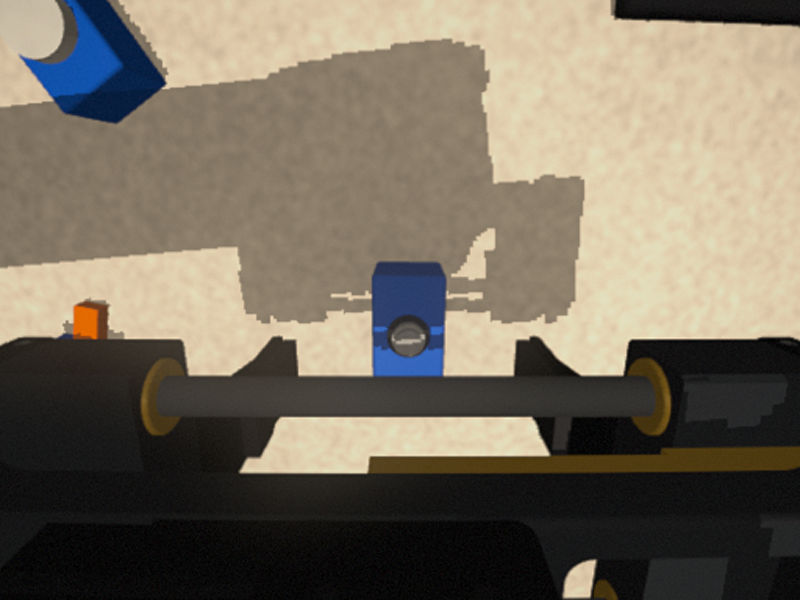

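The steel carrier is centred between the fingers and lined up with them (block centre at column 409, finger midpoint at 406). I'll descend and grip.

Emit:
carry_out:
  increments:
    - [0,-0.001,-0.03,0,-1]
    - [0,-0.001,-0.052,0,-1]
    - [0,-0.001,-0.062,0,-1]
    - [0,-0.001,-0.062,0,-1]
    - [0,-0.001,-0.062,0,1]
    - [0,-0.001,-0.062,0,1]
    - [0,-0.001,-0.062,0,1]
    - [0,-0.001,-0.062,0,1]
    - [0,-0.001,-0.062,0,1]
    - [0,-0.001,-0.062,0,1]
    - [0,-0.001,-0.062,0,1]
    - [0,-0.001,-0.062,0,1]
    - [0,-0.001,-0.062,0,1]
  grip_force: 30

```text
time_s: 3.8
tool_pos: [0.6438, 0.128, 0.1978]
tool_rot: [180.0, -0.0, -5.0]
force: [-0.0, 0.7, -0.8]
grip_width: 0.036
```

Emit:
carry_out:
  increments:
    - [0,0,0.04,0,1]
    - [0,-0.01,0.09,0,1]
    - [-0.06,-0.336,0.16,90,1]
    - [-0.06,-0.336,0.16,90,1]
    - [-0.06,-0.336,0.16,90,1]
    - [-0.06,-0.336,0.16,90,1]
    - [-0.06,-0.336,0.16,90,1]
    - [-0.06,-0.336,0.16,90,1]
    - [-0.06,-0.336,0.16,90,1]
    - [-0.06,-0.336,0.16,90,1]
    - [-0.06,-0.336,0.16,90,1]
    - [-0.06,-0.336,0.16,90,1]
    - [-0.06,-0.336,0.16,90,1]
    - [-0.06,-0.336,0.16,90,1]
    - [-0.06,-0.336,0.16,90,1]
    - [-0.06,-0.336,0.16,90,1]

```text
time_s: 5.4
tool_pos: [0.5837, -0.208, 0.3576]
tool_rot: [-180.0, -0.0, 85.0]
force: [-0.1, -0.3, -0.6]
grip_width: 0.0359
```

Run:
```python
from h import *
from cell import env
snap(env,"w3")
```

```text
5.4 [ 0.58367832 -0.20796916  0.35759942] [-1.79979346e+02 -7.29141186e-03  8.49561042e+01]
```

View pics/w3.png

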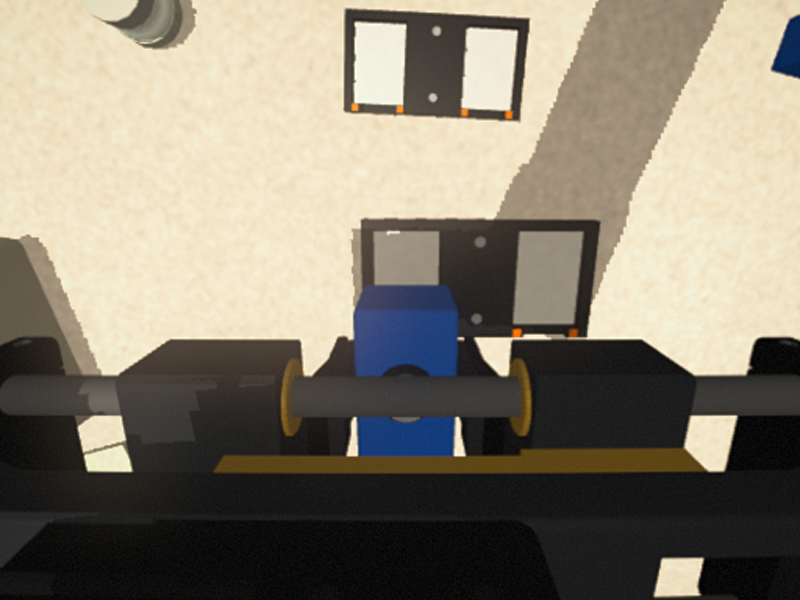

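Run:
```python
import cv2,numpy as np
p=np.load("pics/w3.npz")["p"]
cv2.imwrite("pics/w3c.png",cv2.resize(p[130:225,222:392,::-1],None,fx=4.7,fy=4.7,interpolation=cv2.INTER_CUBIC))
```

```text
(no output)
```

View pics/w3c.png

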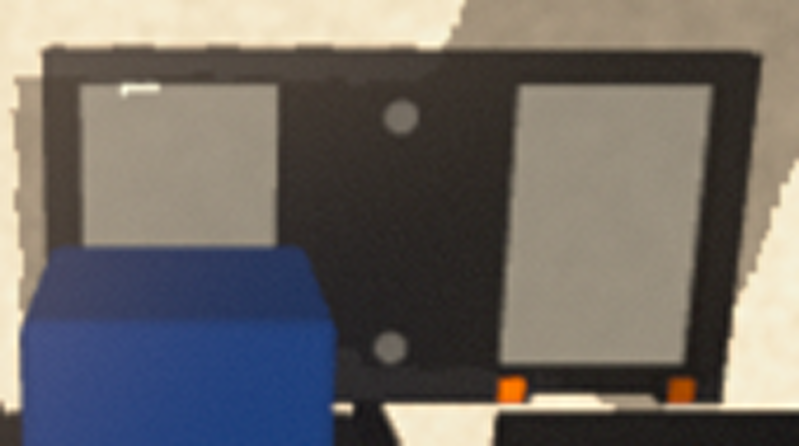

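Run:
```python
from h import *
from cell import env
cal=env.get_calibration("wrist");T=np.load("pics/w3.npz")["T"]
f=lambda u,v,z:onplane(cal,222+u/4.7-.5,130+v/4.7-.5,z,T)
A,B,C=f(46,52,.012),f(760,56,.012),f(721,402,.012)
print(A,B,C,np.linalg.norm(A-B),np.linalg.norm(B-C),"centre",(A+C)/2)
y=(B-A);print("yaw",np.degrees(np.arctan2(-y[0],y[1])))
# near-pocket floor corners
P=[f(516,85,.004),f(713,85,.004),f(686,365,.004),f(499,363,.004)]
P=np.array(P);print("pocket+",P.mean(0),np.linalg.norm(P[0]-P[1]),np.linalg.norm(P[1]-P[2]), P[0],P[1])
print("screws",f(401,117,.012),f(390,348,.012))
q=f(22,319,.198),f(333,320,.198);print("block rear",q,np.linalg.norm(q[0]-q[1]),(q[0]+q[1])/2)
cal=env.get_calibration("top");s=.64
```

```text
[ 0.53880959 -0.23497089  0.012     ] [ 0.55532311 -0.05954191  0.012     ] [ 0.64556252 -0.06774548  0.012     ] 0.17620449629345425 0.09061153443137439 centre [ 0.59218605 -0.15135818  0.012     ]
yaw -5.377532476512617
pocket+ [ 0.5975974  -0.09612385  0.004     ] 0.050306536587007525 0.07491941120376297 [ 0.55825913 -0.11805322  0.004     ] [ 0.56265116 -0.06793877  0.004     ]
screws [ 0.56260853 -0.14882031  0.012     ] [ 0.62263172 -0.15446152  0.012     ]
block rear (array([ 0.55344958, -0.22142187,  0.198     ]), array([ 0.55667332, -0.18697258,  0.198     ])) 0.03459979596355282 [ 0.55506145 -0.20419722  0.198     ]
```

Emit:
carry_out:
  increments:
    - [0.002,0.001,-0.04,-0.3,1]
    - [0.002,0.001,-0.08,-0.3,1]
    - [0.002,0.001,-0.115,-0.3,1]
    - [0.002,0.001,-0.13,-0.3,1]
    - [0.002,0.001,-0.135,-0.3,1]
    - [0.002,0.001,-0.135,-0.3,1]

```text
time_s: 6.05
tool_pos: [0.5862, -0.2072, 0.2233]
tool_rot: [180.0, 0.0, 84.7]
force: [1.1, 0.2, -1.6]
grip_width: 0.0355
```

Run:
```python
from h import *
from cell import env
snap(env,"w4")
a=env.read_camera("top")[0][90:200,290:390,::-1];b=env.read_camera("side")[0][190:310,300:430,::-1]
cv2.imwrite("pics/t4.png",np.hstack([cv2.resize(a,(400,440),interpolation=cv2.INTER_CUBIC),cv2.resize(b,(400,440),interpolation=cv2.INTER_CUBIC)]))
```

```text
6.05 [ 0.58616337 -0.20715763  0.22330056] [1.79967239e+02 1.22278992e-02 8.47288904e+01]
```

View pics/w4.png

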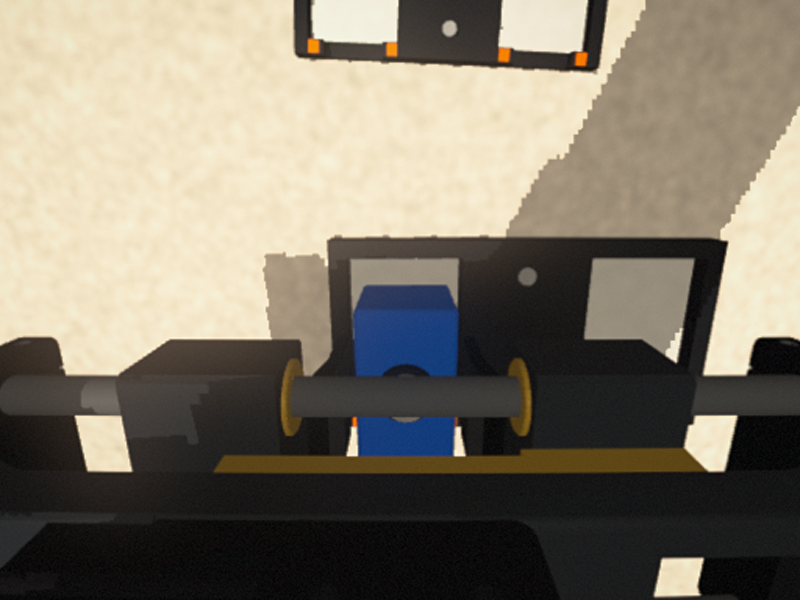

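View pics/t4.png

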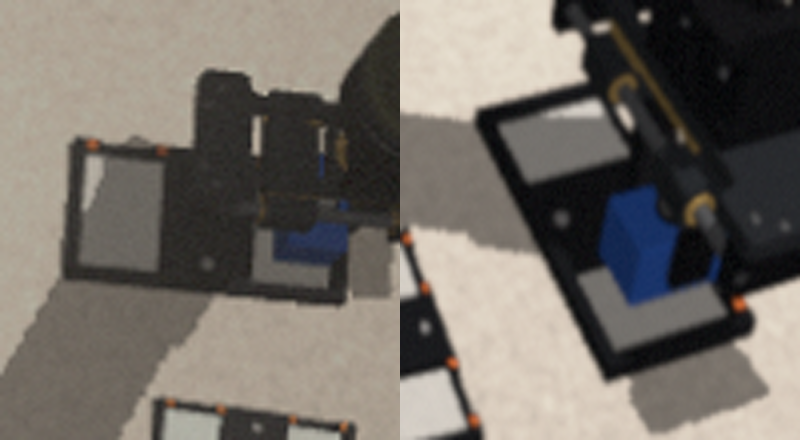

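Run:
```python
from h import *
from cell import env
cal=env.get_calibration("wrist");T=np.load("pics/w4.npz")["T"];s=.64
f=lambda u,v,z:onplane(cal,u*s,v*s,z,T)
R=(f(355,308,.0635)+f(457,308,.0635))/2; L=(f(363,286,.0255)+f(450,286,.0255))/2
F=(f(350,259,.004)+f(459,259,.004))/2
print("rear top",R,"rear low",L,"floor edge",F,"floor w",np.linalg.norm(f(350,259,.004)-f(459,259,.004)))
W=(f(350,256,.012)+f(459,256,.012))/2;print(W)
```

```text
rear top [ 0.55758461 -0.2030297   0.0635    ] rear low [ 0.55921336 -0.20286631  0.0255    ] floor edge [ 0.55150063 -0.20299508  0.004     ] floor w 0.05048560120334077
[ 0.54874709 -0.20273111  0.012     ]
```

Emit:
carry_out:
  increments:
    - [0.001,0,-0.008,0,1]
    - [0.001,0,-0.014,0,1]
    - [0.001,0,-0.018,0,1]
    - [0.001,0,-0.02,0,1]
    - [0.001,0,-0.021,0,1]
    - [0.001,0,-0.0212,0,1]
    - [0.001,0,-0.0212,0,1]

```text
time_s: 6.9
tool_pos: [0.5868, -0.2071, 0.2018]
tool_rot: [180.0, -0.0, 84.7]
force: [-1.3, 0.4, -0.4]
grip_width: 0.0359
```

Emit:
carry_out:
  increments:
    - [0,0,-0.0004,0,1]
    - [0,0,-0.0008,0,1]
    - [0,0,-0.0008,0,1]

```text
time_s: 7.2
tool_pos: [0.5869, -0.2071, 0.2018]
tool_rot: [180.0, -0.0, 84.7]
force: [-1.9, 1.4, 5.5]
grip_width: 0.0359
```

Emit:
carry_out:
  increments:
    - [0,0,0,0,0]
    - [0,0,0,0,0]
    - [0,0,0,0,-1]
    - [0,0,0,0,-1]
    - [0,0,0,0,-1]
    - [0,0,0,0,-1]
    - [0,0,0.01,0,-1]
    - [0,0,0.03,0,-1]
    - [0,0,0.07,0,-1]
    - [0,0,0.11,0,-1]
    - [0,0,0.16,0,-1]

```text
time_s: 8.3
tool_pos: [0.5861, -0.2068, 0.3618]
tool_rot: [-179.9, -0.0, 84.7]
force: [1.0, 0.3, 0.0]
grip_width: 0.0866
```

Emit:
carry_out:
  increments:
    - [-0.136,0.307,0.01,-102,-1]
    - [-0.136,0.307,0.01,-102,-1]
    - [-0.136,0.307,0.01,-102,-1]
    - [-0.136,0.307,0.01,-102,-1]
    - [-0.136,0.307,0.01,-102,-1]
    - [-0.136,0.307,0.01,-102,-1]
    - [-0.136,0.307,0.01,-102,-1]
    - [-0.136,0.307,0.01,-102,-1]
    - [-0.136,0.307,0.01,-102,-1]
    - [-0.136,0.307,0.01,-102,-1]
    - [-0.136,0.307,0.01,-102,-1]
    - [-0.136,0.307,0.01,-102,-1]
    - [-0.136,0.307,0.01,-102,-1]
    - [-0.136,0.307,0.01,-102,-1]
    - [-0.136,0.307,0.01,-102,-1]

```text
time_s: 9.8
tool_pos: [0.4508, 0.0998, 0.3713]
tool_rot: [-180.0, -0.0, -17.1]
force: [0.3, 0.9, -0.0]
grip_width: 0.087
```

Run:
```python
from h import *
from cell import env
p,d,T=snap(env,"w5")
a=env.read_camera("top")[0][110:180,290:390,::-1]; b=p[130:240,190:330,::-1]
cv2.imwrite("pics/t5.png",cv2.resize(a,(800,560),interpolation=cv2.INTER_CUBIC))
```

```text
9.8 [0.45075893 0.09982332 0.37133142] [-1.79976824e+02 -4.21573989e-02 -1.71274388e+01]
```

View pics/w5.png

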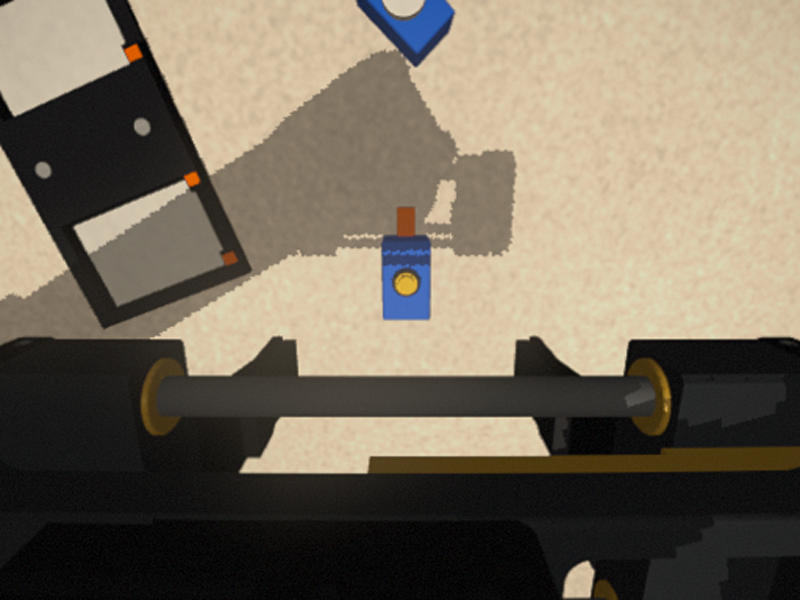

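View pics/t5.png

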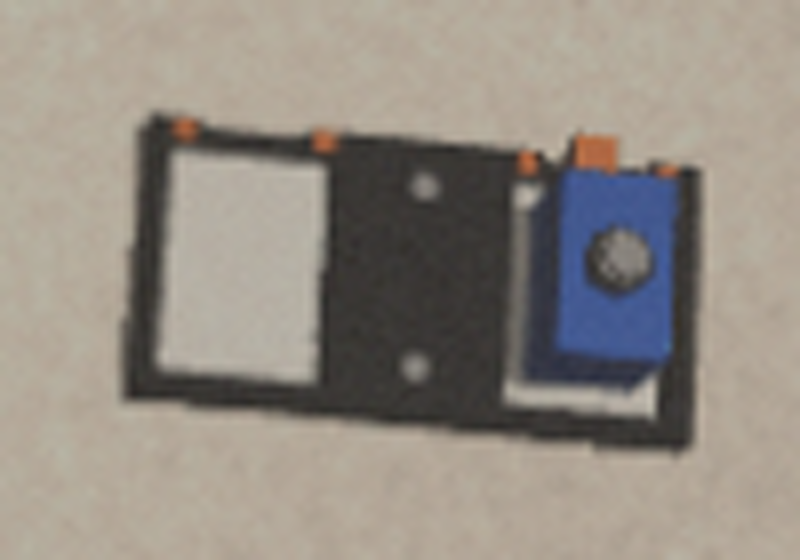

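The top crop shows the steel carrier in the right-hand pocket with its tab between the orange marks, at (597,152). In the wrist view the brass carrier is at (406,283), lined up with the gripper, with its tab away at (405,222). I'll compute the offset.

Run:
```python
from h import *
from cell import env
cal=env.get_calibration("wrist");T=np.load("pics/w5.npz")["T"];s=.64
f=lambda u,v,z:onplane(cal,u*s,v*s,z,T)
a,b,c,e=f(383,320,.038),f(430,320,.038),f(383,252,.038),f(431,252,.038)
y=np.radians(73);print("width",np.linalg.norm(a-b),"centre",(a+b)/2+.03*np.array([np.cos(y),np.sin(y),0]),"pin",f(406,283,.048))
print("yaws",[np.degrees(np.arctan2(*(v)[[1,0]])) for v in(c-a,e-b,b-a)],"tab",f(405,208,.01))
```

```text
width 0.035471393452230875 centre [0.45127461 0.09944215 0.038     ] pin [0.4512828 0.100472  0.048    ]
yaws [np.float64(72.039559026997), np.float64(72.81419219141362), np.float64(-17.21557833990601)] tab [0.46550206 0.14881517 0.01      ]
```

Emit:
carry_out:
  increments:
    - [0.0003,0,-0.04,0,-1]
    - [0.0003,0,-0.085,0,-1]
    - [0.0003,0,-0.125,0,-1]
    - [0.0003,0,-0.155,0,-1]
    - [0.0003,0,-0.168,0,-1]
    - [0.0003,0,-0.173,0,-1]
    - [0.0003,0,-0.173,0,-1]
    - [0.0003,0,-0.173,0,1]
    - [0.0003,0,-0.173,0,1]
    - [0.0003,0,-0.173,0,1]
    - [0.0003,0,-0.173,0,1]
    - [0.0003,0,-0.173,0,1]
    - [0.0003,0,-0.173,0,1]
    - [0.0003,0,-0.173,0,1]
    - [0.0003,0,-0.173,0,1]
    - [0.0003,0,-0.173,0,1]
  grip_force: 30

```text
time_s: 11.5
tool_pos: [0.4511, 0.1, 0.1978]
tool_rot: [180.0, -0.0, -17.3]
force: [-0.2, -0.2, 0.9]
grip_width: 0.0355
```

Run:
```python
from h import *
from cell import env
cal=env.get_calibration("top")
f=lambda u,v,z:onplane(cal,290+u/8-.5,110+v/8-.5,z)
t=np.array([f(*q,.012) for q in[(150,118),(700,172),(688,450),(124,400)]]);b=np.array([f(*q,.042) for q in[(560,172),(680,178),(668,360),(557,352)]])
p=np.array([f(*q,.004) for q in[(172,152),(330,162)]])
C=t.mean(0);y=(t[0]+t[3]-t[1]-t[2]);yaw=np.arctan2(-y[0],y[1]);print("tray",C,np.degrees(yaw))
d=b.mean(0)-C;c,s=np.cos(yaw),np.sin(yaw);print("steel in tray",[c*d[0]+s*d[1],-s*d[0]+c*d[1]], "pin", f(621,255,.052)-C)
```

```text
tray [ 0.58845053 -0.15183573  0.012     ] -4.8889391873561205
steel in tray [np.float64(0.0020110261376788995), np.float64(-0.05469531699025413)] pin [-0.00268993 -0.05305663  0.04      ]
```

Emit:
carry_out:
  increments:
    - [0,0,0.04,0,1]
    - [0,0,0.09,0,1]
    - [0.146,-0.1975,0.16,-78,1]
    - [0.146,-0.1975,0.16,-78,1]
    - [0.146,-0.1975,0.16,-78,1]
    - [0.146,-0.1975,0.16,-78,1]
    - [0.146,-0.1975,0.16,-78,1]
    - [0.146,-0.1975,0.16,-78,1]
    - [0.146,-0.1975,0.16,-78,1]
    - [0.146,-0.1975,0.16,-78,1]
    - [0.146,-0.1975,0.16,-78,1]
    - [0.146,-0.1975,0.16,-78,1]
    - [0.146,-0.1975,0.16,-78,1]
    - [0.146,-0.1975,0.16,-78,1]
    - [0.146,-0.1975,0.16,-78,1]

```text
time_s: 13.0
tool_pos: [0.597, -0.0975, 0.3577]
tool_rot: [180.0, -0.0, -95.2]
force: [-0.1, 0.1, -1.8]
grip_width: 0.0356
```

Run:
```python
from h import *
from cell import env
snap(env,"w6")
```

```text
13.0 [ 0.59701152 -0.09746567  0.35767756] [ 1.79985349e+02 -1.35637375e-03 -9.51672935e+01]
```

View pics/w6.png

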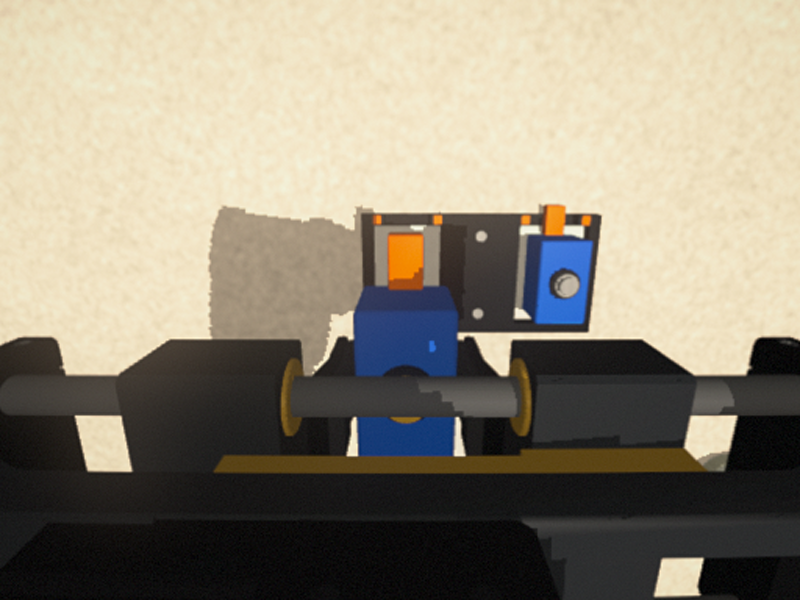

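The tab at (406,258) lines up with the middle of the notch, whose marks are at columns 377 and 437. The steel carrier is seated at (563,280). I'll descend to hover.

Emit:
carry_out:
  increments:
    - [0,0,-0.04,0,1]
    - [0,0,-0.08,0,1]
    - [0,0,-0.115,0,1]
    - [0,0,-0.13,0,1]
    - [0,0,-0.135,0,1]
    - [0,0,-0.135,0,1]

```text
time_s: 13.65
tool_pos: [0.5975, -0.0976, 0.2234]
tool_rot: [-180.0, -0.0, -95.2]
force: [1.1, -0.6, -2.5]
grip_width: 0.0356
```

Run:
```python
from h import *
from cell import env
p,d,T=snap(env,"w7")
cv2.imwrite("pics/w7c.png",cv2.resize(p[130:230,200:400,::-1],(800,400),interpolation=cv2.INTER_CUBIC))
```

```text
13.65 [ 0.59752967 -0.09764064  0.22335553] [-1.79960995e+02 -1.35753943e-02 -9.52449990e+01]
```

View pics/w7c.png

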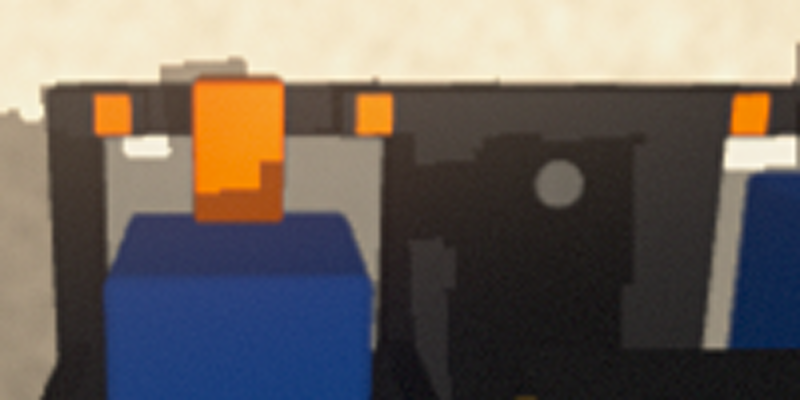

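Run:
```python
from h import *
from cell import env
cal=env.get_calibration("wrist");T=np.load("pics/w7.npz")["T"]
f=lambda u,v,z:onplane(cal,200+u/4-.5,130+v/4-.5,z,T)
print("block front top",f(239,276,.0635),"low",f(239,214,.0255),"pocket wall",f(243,136,.004),f(243,136,.012))
```

```text
block front top [ 0.62577639 -0.09885289  0.0635    ] low [ 0.62497112 -0.09873271  0.0255    ] pocket wall [ 0.63416571 -0.10029181  0.004     ] [ 0.63551264 -0.10039806  0.012     ]
```

The gaps are about 9 mm in front and within 1 mm sideways, so the carrier is centred. I'll lower it.

Emit:
carry_out:
  increments:
    - [0.0005,-0.0005,-0.008,0,1]
    - [0.0005,-0.0005,-0.014,0,1]
    - [0.0005,-0.0005,-0.018,0,1]
    - [0.0005,-0.0005,-0.02,0,1]
    - [0.0005,-0.0005,-0.021,0,1]
    - [0.0005,-0.0005,-0.0214,0,1]
    - [0.0005,-0.0005,-0.0218,0,1]
    - [0.0005,-0.0005,-0.0218,0,1]

```text
time_s: 14.5
tool_pos: [0.5975, -0.0981, 0.2018]
tool_rot: [180.0, 0.0, -95.3]
force: [-4.2, 1.3, 4.7]
grip_width: 0.0358
```

Contact shows 4.7 N upward at the expected height. I'll release, rise and clear the view.

Emit:
carry_out:
  increments:
    - [0,0,0,0,0]
    - [0,0,0,0,0]
    - [0,0,0,0,-1]
    - [0,0,0,0,-1]
    - [0,0,0,0,-1]
    - [0,0,0,0,-1]
    - [0,0,0.01,0,-1]
    - [0,0,0.03,0,-1]
    - [0,0,0.07,0,-1]
    - [0,0,0.11,0,-1]
    - [0,0,0.16,0,-1]
    - [-0.05,0.25,0.18,0,-1]
    - [-0.05,0.25,0.18,0,-1]
    - [-0.05,0.25,0.18,0,-1]
    - [-0.05,0.25,0.18,0,-1]
    - [-0.05,0.25,0.18,0,-1]
    - [-0.05,0.25,0.18,0,-1]
    - [-0.05,0.25,0.18,0,-1]

```text
time_s: 16.3
tool_pos: [0.547, 0.1541, 0.3818]
tool_rot: [-180.0, 0.0, -95.0]
force: [0.3, -0.7, -0.4]
grip_width: 0.0869
```

Run:
```python
from h import *
from cell import env
print(env.get_obs()["time_s"],env.get_obs()["force"])
p,dt=env.read_camera("top");q,ds=env.read_camera("side")
a=p[110:185,290:390,::-1];b=q[195:305,305:430,::-1]
cv2.imwrite("pics/t8.png",np.hstack([cv2.resize(a,(400,300),interpolation=cv2.INTER_CUBIC),cv2.resize(b,(400,352),interpolation=cv2.INTER_CUBIC)[:300]]))
cv2.imwrite("pics/full8.png",cv2.resize(p[:,:,::-1],(800,600)))
cal=env.get_calibration("top");M=np.linalg.inv(cal["camera_from_world"])
def z(u,v): r=ray(cal,u,v)*np.median(dt[v-1:v+2,u-1:u+2]);return (M@np.r_[r,1])[:3].round(4)
for pt in [(0.5975-.003+.02,-.1),(0.5975-.003-.02,-.098),(.5869-.003+.02,-.21),(.5869-.003-.02,-.208)]:
    uv=proj(cal,[*pt,.042])[0].round().astype(int);print(uv,z(*uv))
hsv=cv2.cvtColor(p,cv2.COLOR_RGB2HSV);m=((hsv[...,0]>105)&(hsv[...,0]<130)&(hsv[...,1]>120)).astype(np.uint8)
n,L,st,ce=cv2.connectedComponentsWithStats(m)
for i in range(1,n):
    if st[i,4]>60: print(ce[i]/.64,st[i,4])
```

```text
16.3 [ 0.33207762 -0.65234322 -0.4201341 ]
[323 131] [ 0.6148 -0.1002  0.0407]
[323 147] [ 0.5735 -0.0988  0.0417]
[368 136] [ 0.6027 -0.2109  0.0423]
[368 151] [ 0.5645 -0.209   0.0419]
[502.8316048  218.26555677] 229
[572.54554656 223.63360324] 247
```

View pics/t8.png

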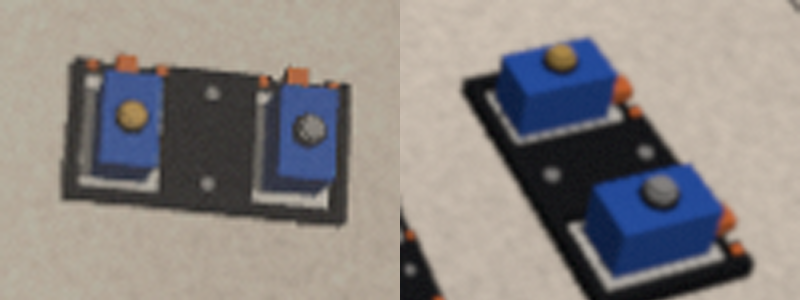

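View pics/full8.png

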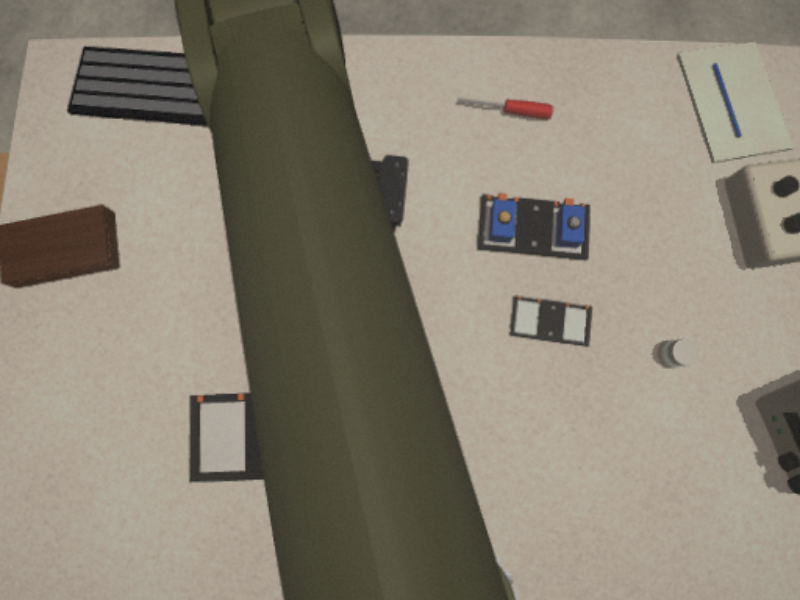

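Both carriers are seated: their tops measure 41–42 mm (42 expected), and both tabs lie in the notches, pointing +x. The robot is clear, so I'll hand in.

Run:
```python
from cell import env
print(env.sign_off())
```

```text
the job is handed in; nothing more can be done
None
```

Both tabbed carriers are in the 92 x 178 mm black tray, the steel-pin one in the −y pocket and the brass-pin one in the +y pocket. I handed the job in at about 16.4 s of the 56 s allowed.

- **Setting down:** each carrier was lowered slowly and released only once it was touching the floor, at about 5 N of upward force.
- **Seating:** both tops measured 41–42 mm in the last depth readings, where 42 mm is expected for a carrier flat on the pocket floor. Both tabs lie between the orange marks and point out on the tray's +x side.
- **Robot:** it was clear of everything when I handed in.
- **Plain block:** I never reached for it. The arm hid it in the final top view, so I did not check its position again at the end.
- **Disagreement:** the top and wrist cameras differed by about 3 mm, which was within the pocket clearance. I used the wrist camera's readings for the grasps and placings.

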